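Load the peg tray into the drying box and hold its dial at the third click

ROBOT

A 6-joint arm with a two-finger parallel gripper is mounted at the origin on the work surface. World frame = base frame: x ahead of the robot, y to its left, z up, the work surface at z = 0. Lengths are in m, angles in rad, forces in N, time in s.
With the tool pointing down it reaches from about 0.275 to 0.75 m from the base axis. Payload 10.2 kg.
Tool frame: the origin (TCP) lies midway between the tips of the shut fingers; the grasp point (between the pads) lies manip.hold_point_z behind it (manip.hold_point_z is the distance from the TCP to the grasp point, in m); x points along the fingers, y is the direction in which the jaws open and shut, and the axes are right-handed (so a half turn about x gives the same grasp; the last joint's range is limited). The gripper opens to 85 mm and grips with 20 to 120 N. Pads are 22 mm wide; open, the fingers measure 114 mm over their backs; the gripper's body (76 mm by 85 mm) begins 54 mm behind the grasp point. The pads swing forward as they close: fully open they stand 13 mm farther back than shut.
Start: joints at [-1.539, 0.313, 1.498, -0, 1.331, -0.223], TCP at [0.132, -0.508, 0.231] pointing down, gripper open.
Joint ranges: [-2.94, 2.94], [-0.97, 2.17], [0.19, 2.56], [-1.23, 4.37], [0.02, 3.11], [-2.88, 2.88]. Speed limits (rad/s): [2.39, 2.39, 3.01, 3.14, 3.14, 3.14].

INTERFACE

Orientations are given as a rotation vector (axis times angle).
In Python, from station import status, eyes, job_done, manip gives the robot as it stands.
- The arm moves only by the shell command python3 -m creep 'ROWS' [FORCE]. ROWS is text: rows parted by semicolons, each of 7 numbers parted by spaces: the turn, a rotation vector about the tool's x, y, z in rad, then the shift along the tool's x, y, z in m, then the opening, from -1 (shut) to 1 (fully open). A call has 1 to 8 rows; each row shifts and turns the pose as measured when the row begins, along the tool's axes as they then stand; what a row does not reach is not made up. A row lasts 1/8 s, in which the tool goes at most 62.5 mm and 10.7 degrees, less where a joint would pass 70% of its speed; a pose out of reach is approached as far as the arm can. A call is refused whole if a number of a shift passes 0.0625 or a number of a turn 0.188, either way. A call with a gripper value outside its range is refused whole. The fingers move at their own pace and stop on an object; FORCE is the grip in N (left out, the last holds). Time passes only in rows, so rows that do not move let the fingers close. It gives the time, the measured TCP pose, the force and the opening at its end, in the units of the state.
- status.sense(): the state, without advancing time (a new reading comes with each control period).
- eyes.snapshot(name): name is "scene" or "top" or "wrist"; returns a dict with "image" (384x512x3 uint8, red, green, blue), "fov_y" (degrees; the focal length in pixels is half the picture's height over the tangent of half this angle, whatever the lens; pixels are square), "cx", "cy" (the principal point, pixels), "dist_coeffs" ([k1, k2, p1, p2, k3] as OpenCV has them; the pictures are not rectified), "position" and "attitude" of the camera in the world. Camera axes: x right, y down, z forward; pixel columns grow to the right and rows downward; lengths in m; the calibration is good to about 2 mm. A picture is of the moment at which its call begins. There is no depth.
- job_done(): hands the job in, once; it reports no verdict.
The state is a dict: "clock": time; "joint_positions": joint angles; "joint_velocities": joint speeds; "tau": joint torques, N m; "eef_pos": TCP position; "tool_rot": TCP orientation; "wrist_force": force on the tool from outside, world axes, zero at the start; "wrist_torque": the same for the moment, N m; "gripper_width": finger opening in m.
Only numpy, scipy, OpenCV 4.12 (cv2) and the standard library are available. Lean on these libraries where they do the work, as an engineer would, in place of code of your own. Each camera call takes 0.05 s, during which the arm holds its last target.

TASK

Slide the tray of washed pegs fully home into the opening of the drying box, keeping all three pegs in it. Then push the spring-loaded dial on top of the box clockwise by its lever, past the first two clicks to the third and no further, and keep holding it there: the program finishes with the robot still holding the dial against its spring. Leave the iron, the glass bowl and the wooden spoon where they are.

Things in the scene. Friction and masses are not known exactly. Their poses are not given: they have to be found in the camera images.
- tray: Open aluminium tray, 150 mm (its x) by 110 mm (its y), walls 22 mm high and 4 mm thick, 0.25 to 0.5 kg, standing on the table with three pegs in it. Origin: centre of its underside. The +x end goes first into the box; the handle at the -x end stays outside. It can be slid along the table all the way.
- tray_handle (a point): Middle of the tray's handle: a light wooden upright fin along the tray's x axis, from x = -94 to x = -158 mm, 10 mm thick, from 4 to 58 mm above the tray's underside, joined to the tray by a foot only 20 mm high. The point lies at x = -126 mm, y = 0, z = 31 mm of the tray; axes as the tray's.
- dryer: White drying box fixed to the table, 170 mm (its x) by 200 mm (its y), 85 mm high. Origin: centre of its underside; x axis points into the opening, which is in the -x face. The back stop inside is at x = 75 mm. The tray is home when its end meets the back stop: then the origins and x axes of tray and box coincide.
- opening (a point): Middle of the lower edge of the box's opening (x = -85 mm of the box; axes as the box's). The opening is 118 mm wide and 50 mm high, at table level with no sill: the table is its floor. Two metal guides, 30 mm high, flare out some 30 mm in front of it, about 150 mm apart at their ends.
- dial (a joint): Angle of the dial in rad: 0 at rest, growing clockwise seen from above. Clicks at 0.36, 0.72 and 1.08; end stop beyond, at 1.40. A ridge is felt before each click (0.18, 0.54, 0.90) and another at 1.26. The return spring (0.25 to 0.39 N m; about 0.15 to 0.45 with the clicks, so 3 to 9 N at 50 mm from the axis) turns it back to 0 from anywhere when let go; the clicks do not keep it.
- dial_axis (a point): Point on the dial's vertical axis at the lever's top, 131 mm above the table, over x = 10 mm, y = 0 of the box. Turns with the dial: its x axis points along the lever to the tip. At rest that is 130 degrees anticlockwise from the box's x axis. Four thin raised marks on the box top lie beyond the tip, 0.36 rad apart, ever longer: rest (shortest), first, second, third click.
- lever_tip (a point): Middle of the outer end of the dial's lever, 63 mm from the dial's axis, 114 mm above the table. The lever is an upright black bar, 10 mm thick, its underside 97 mm and its top 131 mm above the table, running from the axis out to 63 mm; a black disc of 24 mm radius lies under it at the axis.
- peg0: Blue plastic clothes peg, 72 mm (its x) by 16 mm by 11 mm, lying in the tray. Origin: centre of its underside.
- peg1: Second peg, the same.
- peg2: Third peg, the same.
- iron: Steam iron standing flat on its sole, about 205 mm (its x) by 106 mm, 118 mm high. Leave alone. Origin: under its middle.
- bowl: Glass bowl, 140 mm across, 65 mm high. Leave alone. Origin: centre of its underside.
- spoon: Wooden spoon, 220 mm long, lying along its x axis. Leave alone.
There are look-alikes about, which are no part of the job. What is shaped like the peg1 but orange, purple or turquoise is not meant.

How it is judged:
By the outcome, as a careful person would: the job done as asked, in the order asked, and still so for the second after the job is handed in, while the arm keeps its last pose, push and grip.
It also fails if it takes over 58 s, if anything falls off the work surface, if the arm or the gripper's body presses on something with over 40 N, if the wrist force passes 120 N, or if a joint passes its speed limit or range.

## Working session

There is one attempt and no reset: what is moved stays moved. The work goes in short steps, Python scripts to look and compute and a shell command to move; the robot and the scene stay as the last step left them, time stands still between calls to the robot, and variables do not carry over. Pictures are saved under pics/ and viewed, and the job is handed in when it is done.

```bash
mkdir -p pics; ls; python3 - <<'E'
from station import status, eyes, job_done, manip
import cv2
s=status.sense(); print(s); print(manip.hold_point_z)
for n in ["scene","top","wrist"]:
    d=eyes.snapshot(n); cv2.imwrite(f"pics/{n}0.png",d["image"][:,:,::-1])
    print({k:v for k,v in d.items() if k!="image"})
E
```

```text
pics
{'clock': 0.0, 'joint_positions': array([-1.53940724e+00,  3.13450477e-01,  1.49844593e+00, -6.07448695e-06,
        1.33102618e+00, -2.23381472e-01]), 'joint_velocities': array([ 1.52634464e-04,  8.61770214e-04,  6.56739144e-05, -7.76549095e-05,
       -1.38089508e-03, -2.33460153e-03]), 'tau': array([-3.08057926e-03, -4.12268257e+01, -2.59747159e+01, -3.86443771e-04,
        4.11579516e-03,  7.94575840e-06]), 'eef_pos': array([ 0.13229982, -0.50778077,  0.23073151]), 'tool_rot': array([ 2.08639343,  0.26860073, -2.08613767]), 'wrist_force': array([ 0.17660521,  0.21548545, -0.13996195]), 'wrist_torque': array([-0.01988596, -0.03813486,  0.07508544]), 'gripper_width': 0.0850688116799172}
0.0187
{'fov_y': 54.897276601392, 'cx': 252.5743584842314, 'cy': 190.59352305845545, 'dist_coeffs': array([0.03170973, 0.        , 0.        , 0.        , 0.        ]), 'position': array([ 1.03462316, -0.59754019,  0.69522963]), 'attitude': array([-2.16364237, -0.85100784,  0.40927347])}
{'fov_y': 42.981868329439955, 'cx': 259.790969028518, 'cy': 202.9083237048378, 'dist_coeffs': array([0.05776779, 0.        , 0.        , 0.        , 0.        ]), 'position': array([ 0.40200274, -0.11401753,  1.25282471]), 'attitude': array([-2.18217555,  2.14823738, -0.1608728 ])}
{'fov_y': 66.86272124898714, 'cx': 253.8363060703132, 'cy': 192.3345907623137, 'dist_coeffs': array([-0.06695405,  0.        ,  0.        ,  0.        ,  0.        ]), 'position': array([ 0.21269605, -0.48649878,  0.3734082 ]), 'attitude': array([ 2.26836119, -1.75512642, -0.29083276])}
```

View pics/top0.png

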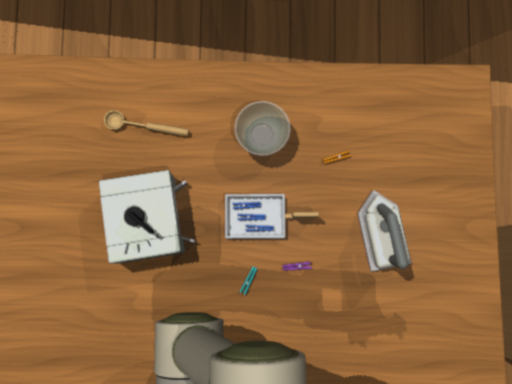

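View pics/scene0.png

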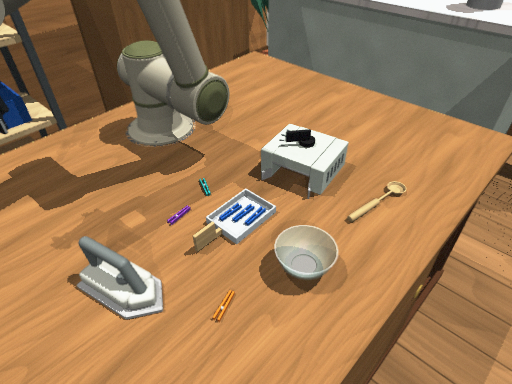

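View pics/wrist0.png

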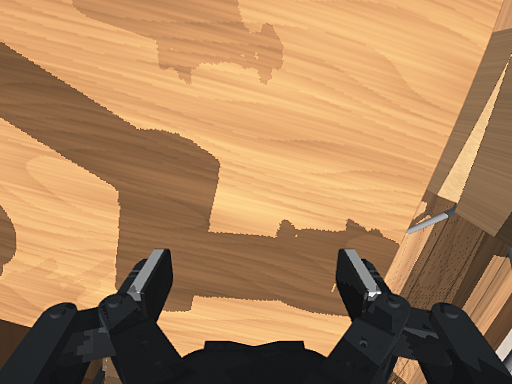

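The top picture shows the box at about (140,217) with its opening to the right, the tray at (255,217) with its handle to the right, and the iron at (385,232). The bowl is at (263,128) and the spoon at (145,125). The three blue pegs are inside the tray. The orange (337,158), purple (297,266) and turquoise (248,280) pegs lie loose on the table and are look-alikes. I'll enlarge the picture to measure.

```bash
cat > h.py <<'E'
from station import status, eyes, manip
import cv2, numpy as np
from scipy.spatial.transform import Rotation as R
def cam(d):
    h=d["image"].shape[0]; f=h/2/np.tan(np.radians(d["fov_y"]/2))
    return np.array([[f,0,d["cx"]],[0,f,d["cy"]],[0,0,1]]),np.array(d["dist_coeffs"]),R.from_rotvec(d["attitude"]).as_matrix(),np.array(d["position"])
def world(d,pts,z):
    K,D,Rm,p=cam(d); n=cv2.undistortPoints(np.array(pts,float).reshape(-1,1,2),K,D)[:,0]
    r=np.c_[n,np.ones(len(n))]@Rm.T
    return p+r*((np.broadcast_to(z,len(n))-p[2])/r[:,2])[:,None]
def pix(d,P):
    K,D,Rm,p=cam(d); P=np.atleast_2d(P)
    rv=cv2.Rodrigues(Rm.T)[0]; return cv2.projectPoints(P.astype(float),rv,-Rm.T@p,K,D)[0][:,0]
def crop(img,x0,y0,x1,y1,s,name,ov=None):
    c=cv2.resize(img[y0:y1,x0:x1,::-1],None,fx=s,fy=s,interpolation=cv2.INTER_CUBIC).copy()
    if ov is not None:
        for u,v in ov: cv2.circle(c,(int((u-x0+.5)*s),int((v-y0+.5)*s)),2,(0,0,255),-1)
    cv2.imwrite("pics/"+name,c)
E
python3 - <<'E'
from h import *
import pickle
im=cv2.imread("pics/top0.png")[:,:,::-1]
crop(im,90,160,200,270,7 if 0 else 5,"boxcrop.png")
crop(im,215,180,325,250,7,"traycrop.png")
E
```

```text
(no output)
```

View pics/boxcrop.png

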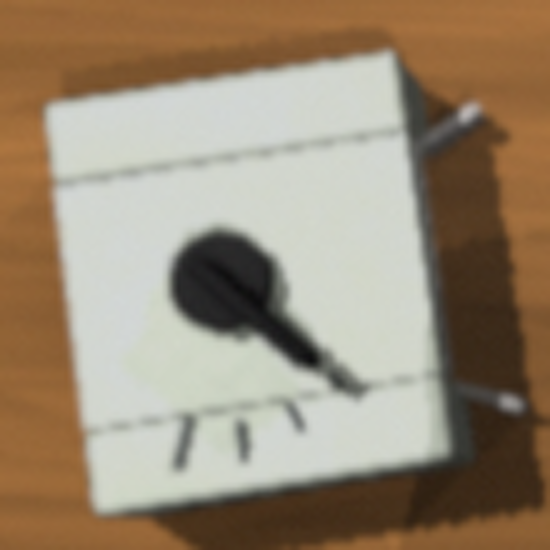

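View pics/traycrop.png

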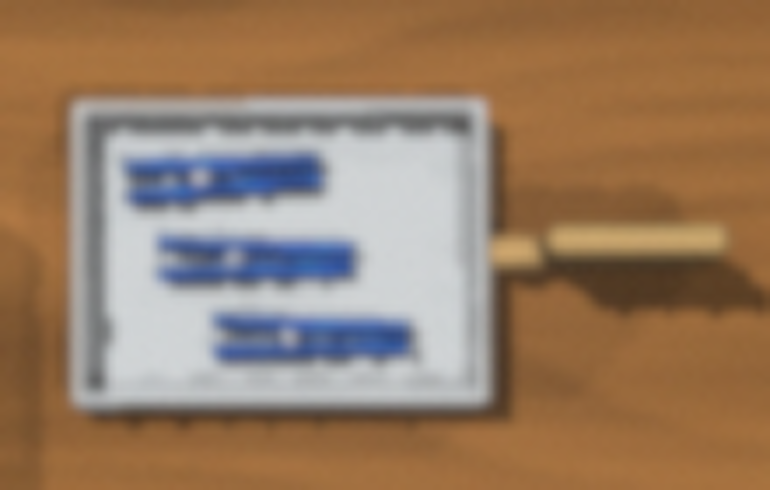

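```bash
cat > m.py <<'E'
from h import *
from scipy.optimize import least_squares
def fit(d,uv,loc,x0):
    loc=np.array(loc,float)
    def f(q):
        c,s=np.cos(q[2]),np.sin(q[2]); 
        P=np.c_[q[0]+c*loc[:,0]-s*loc[:,1],q[1]+s*loc[:,0]+c*loc[:,1],loc[:,2]]
        return (pix(d,P)-uv).ravel()
    r=least_squares(f,x0); return r.x,r.fun.reshape(-1,2)
def w(q,L):
    L=np.atleast_2d(L).astype(float);c,s=np.cos(q[2]),np.sin(q[2])
    return np.c_[q[0]+c*L[:,0]-s*L[:,1],q[1]+s*L[:,0]+c*L[:,1],L[:,2]]
E
python3 - <<'E'
from m import *
d=eyes.snapshot("top")
B=np.array([(45,105),(392,52),(448,458),(98,515)])/5+[90,160]-.4
# box x axis points to image left (+y world); its y -> image down(-x world)
q,r=fit(d,B,[(.085,-.1,.085),(-.085,-.1,.085),(-.085,.1,.085),(.085,.1,.085)],[.38,.2,1.6])
print("box",q,r)
T=np.array([(72,98),(490,98),(492,408),(71,408),(728,240),(548,240)])/7+[215,180]-.43
qt,r=fit(d,T,[(.075,-.055,.022),(-.075,-.055,.022),(-.075,.055,.022),(.075,.055,.022),(-.158,0,.058),(-.094,0,.058)],[.38,0,1.6])
print("tray",qt,r)
a=q[2]+np.radians(130)
ax=np.array([.01,0]);t=np.radians(130)
L=[(.01+.063*np.cos(t-k*.36),.063*np.sin(t-k*.36),.131) for k in range(4)]
print("tips",w(q,L)); print("axis",w(q,(.01,0,.131)),"opening",w(q,(-.085,0,0)))
ov=np.vstack([pix(d,w(q,[(sx*.085,sy*.1,.085) for sx in(-1,1) for sy in(-1,1)]+[(.01,0,.131)]+L)),
 pix(d,w(qt,[(sx*.075,sy*.055,.022) for sx in(-1,1) for sy in(-1,1)]+[(-.126,0,.058)]))])
crop(d["image"],90,160,325,275,3,"ov.png",ov)
s=eyes.snapshot("scene")
ov=np.vstack([pix(s,w(q,[(sx*.085,sy*.1,z) for sx in(-1,1) for sy in(-1,1) for z in(0,.085)]+[(.01,0,.131)]+L)),
 pix(s,w(qt,[(sx*.075,sy*.055,.022) for sx in(-1,1) for sy in(-1,1)]+[(-.158,0,.058),(-.094,0,.058)]))])
crop(s["image"],170,110,370,260,4,"ovs.png",ov)
import json; json.dump([list(q),list(qt)],open("q.json","w"))
E
```

```text
box [0.51632937 0.15029381 1.7466592 ] [[-0.79445798 -0.35472853]
 [ 0.74002228 -0.54009407]
 [ 1.20965862  0.17209664]
 [-1.1071679   0.64286802]]
tray [ 0.52737668 -0.12627067  1.5894435 ] [[ 0.30958632  0.53792709]
 [-0.57893804  0.47166933]
 [-0.39349694 -0.69167917]
 [ 0.2405527  -0.50070954]
 [ 0.29748701  0.08058916]
 [ 0.10707648  0.12756792]]
tips [[0.47414839 0.11182496 0.131     ]
 [0.45972018 0.12916502 0.131     ]
 [0.45232532 0.15047621 0.131     ]
 [0.45291188 0.17302631 0.131     ]]
axis [[0.51457979 0.16013957 0.131     ]] opening [[0.53120078 0.06660486 0.        ]]
```

View pics/ov.png

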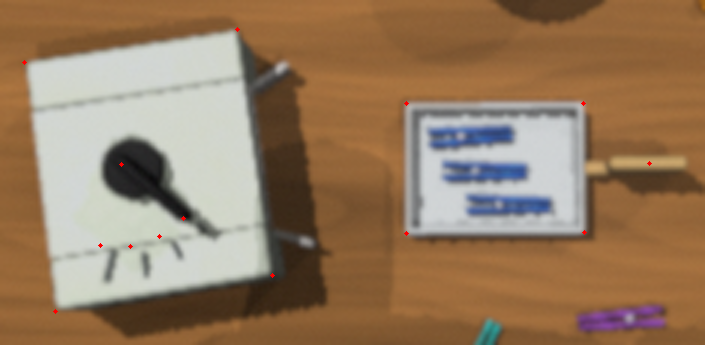

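View pics/ovs.png

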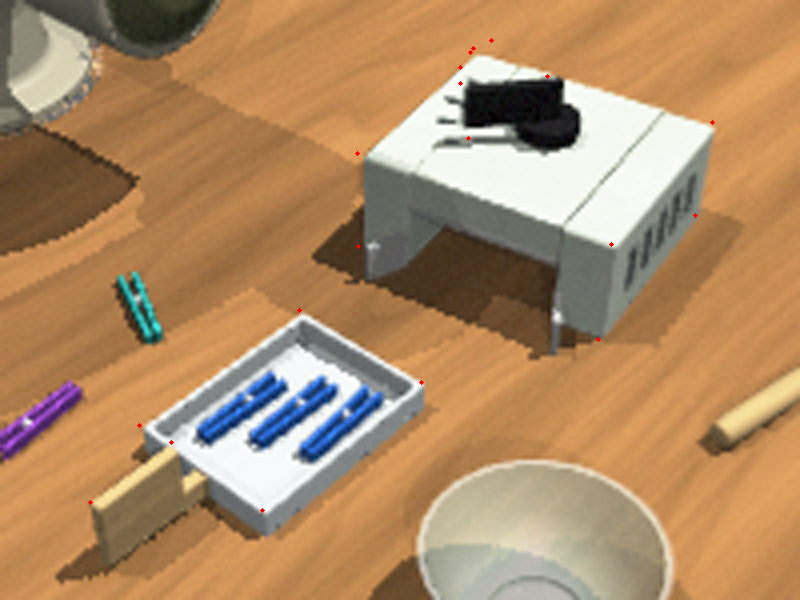

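```bash
python3 - <<'E'
from m import *
im=cv2.imread("pics/scene0.png")[:,:,::-1]
crop(im,250,115,360,205,7,"sbox.png"); crop(im,185,180,285,255,8,"stray.png")
E
```

```text
(no output)
```

View pics/sbox.png

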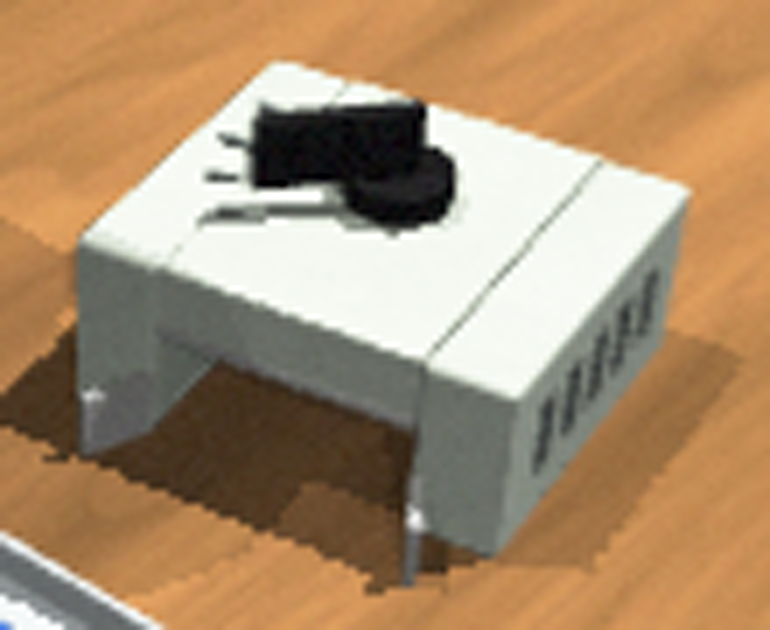

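View pics/stray.png

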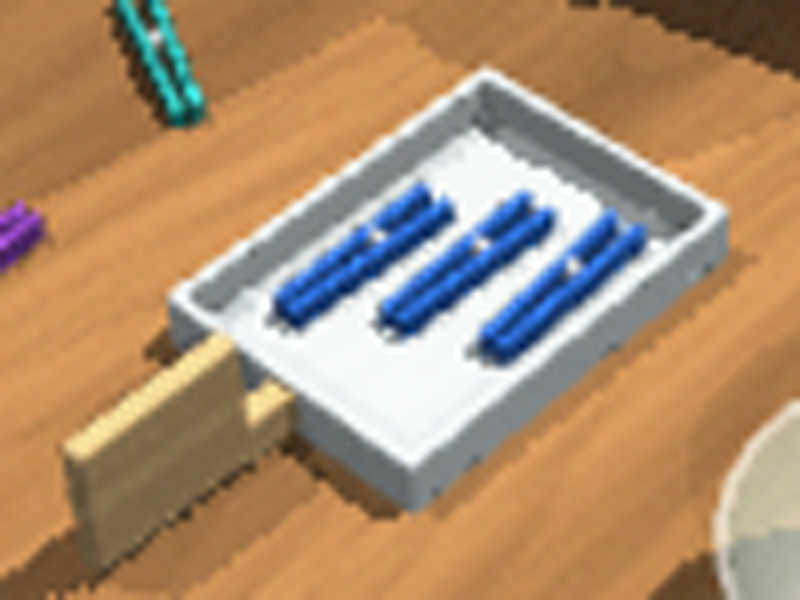

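```bash
python3 - <<'E'
from m import *
import json
d=eyes.snapshot("top"); s=eyes.snapshot("scene")
def joint(sets,x0,bias=True):
    def f(v):
        o=[]
        for i,(cam_,uv,L) in enumerate(sets):
            o.append((pix(cam_,w(v[:3],L))-uv).ravel())
        return np.concatenate(o)
    r=least_squares(f,x0,loss='soft_l1'); return r.x, f(r.x).reshape(-1,2)
B=np.array([(45,105),(392,52),(448,458),(98,515)])/5+[90,160]-.4
BL=[(.085,-.1,.085),(-.085,-.1,.085),(-.085,.1,.085),(.085,.1,.085)]
S=np.array([(690,190),(518,400),(80,237),(276,63),(493,553)])/7+[250,115]-.43
SL=BL+[(-.085,-.1,0)]
q,r=joint([(d,B,BL),(s,S,SL)],[.516,.15,1.746]); print("box",q,"\n",r.round(1))
print(" scene only",fit(s,S,SL,q)[0])
T=np.array([(72,98),(490,98),(492,408),(71,408),(728,240),(548,240)])/7+[215,180]-.43
TL=[(.075,-.055,.022),(-.075,-.055,.022),(-.075,.055,.022),(.075,.055,.022),(-.158,0,.058),(-.094,0,.058)]
U=np.array([(726,207),(413,468),(172,297),(487,68),(78,450),(227,340),(413,508)])/8+[185,180]-.44
UL=TL+[(-.075,-.055,0)]
qt,r=joint([(d,T,TL),(s,U,UL)],[.527,-.126,1.589]); print("tray",qt,"\n",r.round(1))
print(" scene only",fit(s,U,UL,qt)[0])
G=np.array([(475,112),(513,403)])/5+[90,160]-.4
gw=world(d,G,.03); c,sn=np.cos(q[2]),np.sin(q[2])
print("guides in box",[( (g[:2]-q[:2])@[c,sn],(g[:2]-q[:2])@[-sn,c]) for g in gw])
json.dump([list(q),list(qt)],open("q.json","w"))
I=world(d,[(360,212),(376,192),(398,203),(410,265),(373,271)],.0);print(I)
print("bowl",world(d,[(263,128)],.03))
E
```

```text
box [0.51798221 0.15087431 1.74739511] 
 [[-1.  -1. ]
 [ 0.5 -1.2]
 [ 1.  -0.6]
 [-1.3 -0. ]
 [-0.  -1.5]
 [-0.5 -1. ]
 [-1.6 -0.5]
 [-0.7 -1.8]
 [-0.2  1. ]]
 scene only [0.52098614 0.14985703 1.74382063]
tray [ 0.52896757 -0.12597172  1.59196407] 
 [[ 0.2 -0. ]
 [-0.7 -0.2]
 [-0.5 -1.4]
 [ 0.2 -1.1]
 [ 0.2 -0.7]
 [-0.  -0.6]
 [-0.  -0.2]
 [-0.5 -0.6]
 [-1.1 -0.6]
 [-0.6 -0.7]
 [-1.6 -0.2]
 [ 0.1 -1.6]
 [-0.1  0.4]]
 scene only [ 0.53087652 -0.12620984  1.59627809]
guides in box [(np.float64(-0.11289147992826634), np.float64(-0.07224560426350812)), (np.float64(-0.11059489882074476), np.float64(0.07633517416539419))]
[[ 0.5434062  -0.39909816  0.        ]
 [ 0.59650328 -0.44134601  0.        ]
 [ 0.56859614 -0.49788337  0.        ]
 [ 0.40962362 -0.52460053  0.        ]
 [ 0.39277332 -0.43012822  0.        ]]
bowl [[ 0.75352965 -0.14408582  0.03      ]]
```

```bash
cat >> m.py <<'E'
import json
def yaw(v): return np.degrees(np.arctan2(v[1],v[0]))
def plan(p,yd,fmt=True):
    """p: desired TCP pos, yd: desired world yaw of tool z in deg (tool down). prints turn & shift in tool axes"""
    s=status.sense(); Rm=R.from_rotvec(s["tool_rot"]).as_matrix()
    z=np.array([np.cos(np.radians(yd)),np.sin(np.radians(yd)),0]); x=np.array([0,0,-1.]); 
    Rd=np.c_[x,np.cross(z,x),z]
    print("clk",s["clock"].__round__(2),"tcp",s["eef_pos"].round(4),"zyaw",yaw(Rm[:,2]).round(2),"x",Rm[:,0].round(3),"F",s["wrist_force"].round(1),"T",s["wrist_torque"].round(2),"w",round(s["gripper_width"],4),"j",s["joint_positions"].round(2))
    print("turn",R.from_matrix(Rm.T@Rd).as_rotvec().round(4),"shift",(Rm.T@(np.array(p)-s["eef_pos"])).round(4))
E
python3 - <<'E'
from m import *
q,qt=json.load(open("q.json"))
h=w(qt,(-.140,0,0))[0]; print("handle",h)
plan([h[0],h[1],.13],np.degrees(qt[2])-180)
plan([h[0],h[1],.13],np.degrees(qt[2]))
print("tray yaw",np.degrees(qt[2]),"box",np.degrees(q[2]),"pre",w(q,(-.21-.14,0,0)),"fin",w(q,(-.14,0,0)))
E
```

```text
handle [ 0.53193084 -0.26594035  0.        ]
clk 0.35 tcp [ 0.1323 -0.508   0.2312] zyaw -165.4 x [-0.  0. -1.] F [ 1.  -0.5  0.1] T [-0.02 -0.02 -0.02] w 0.0855 j [-1.54  0.31  1.5  -0.    1.33 -0.22]
turn [-1.3372e+00 -3.0000e-04  2.0000e-04] shift [ 0.1012 -0.1335 -0.4477]
clk 0.35 tcp [ 0.1323 -0.508   0.2312] zyaw -165.4 x [-0.  0. -1.] F [ 1.  -0.5  0.1] T [-0.02 -0.02 -0.02] w 0.0855 j [-1.54  0.31  1.5  -0.    1.33 -0.22]
turn [1.8044e+00 2.0000e-04 3.0000e-04] shift [ 0.1012 -0.1335 -0.4477]
tray yaw 91.21282253452281 box 100.11836499563744 pre [[ 0.57947101 -0.19368211  0.        ]] fin [[0.54257773 0.01305174 0.        ]]
```

```bash
python3 -m creep '0 0 0 0 -.0167 -.056 1;0 0 0 0 -.0167 -.056 1;0 0 0 0 -.0167 -.056 1;0 0 0 0 -.0167 -.056 1;0 0 0 0 -.0167 -.056 1;0 0 0 0 -.0167 -.056 1;0 0 0 0 -.0167 -.056 1;0 0 0 0 -.0167 -.056 1'
python3 -m creep '-.167 0 0 0 0 0 1;-.167 0 0 0 0 0 1;-.167 0 0 0 0 0 1;-.167 0 0 0 0 0 1;-.167 0 0 0 0 0 1;-.167 0 0 0 0 0 1;-.167 0 0 0 0 0 1;-.167 0 0 0 0 0 1'
python3 - <<'E'
from m import *
q,qt=json.load(open("q.json"))
h=w(qt,(-.140,0,0))[0]; print("handle",h)
plan([h[0],h[1],.11],np.degrees(qt[2])-180)
E
```

```text
clock: 1.35
eef_pos: [0.5422, -0.2612, 0.2312]
tool_rot: [2.09, 0.258, -2.089]
wrist_force: [0.6, -1.2, 0.3]
gripper_width: 0.0853
clock: 2.35
eef_pos: [0.5453, -0.2573, 0.2292]
tool_rot: [1.163, 1.239, -1.164]
wrist_force: [-0.0, 0.6, 0.7]
gripper_width: 0.0853
handle [ 0.53193084 -0.26594035  0.        ]
clk 2.35 tcp [ 0.5453 -0.2573  0.2292] zyaw -86.46 x [-0.001  0.001 -1.   ] F [-0.   0.6  0.7] T [-0.02  0.   -0.03] w 0.0853 j [-0.63  0.49  1.25 -0.    1.41 -0.7 ]
turn [ 0.0407 -0.0007  0.0012] shift [ 0.1192 -0.0137  0.0079]
```

```bash
python3 -m creep '.04 0 0 .04 -.0137 .008 1;0 0 0 .04 0 0 1;0 0 0 .03 0 0 1;0 0 0 0 0 0 1'
python3 - <<'E'
from m import *
q,qt=json.load(open("q.json"))
h=w(qt,(-.140,0,0))[0]
plan([h[0],h[1],.023],np.degrees(qt[2])-180)
d=eyes.snapshot("wrist"); crop(d["image"],0,0,512,384,1.5,"w1.png",pix(d,w(qt,[(-.158,0,.058),(-.094,0,.058),(-.14,0,.058),(-.075,-.055,.022),(-.075,.055,.022)])))
E
```

```text
clock: 2.85
eef_pos: [0.5318, -0.2666, 0.1167]
tool_rot: [1.192, 1.22, -1.193]
wrist_force: [-0.1, 0.6, 1.4]
gripper_width: 0.0855
clk 2.85 tcp [ 0.5318 -0.2666  0.1167] zyaw -88.69 x [-0. -0. -1.] F [-0.1  0.6  1.4] T [-0.02  0.05 -0.  ] w 0.0855 j [-0.66  0.57  1.42 -0.    1.15 -0.68]
turn [0.0017 0.0002 0.0002] shift [ 0.0937  0.0001 -0.0006]
```

View pics/w1.png

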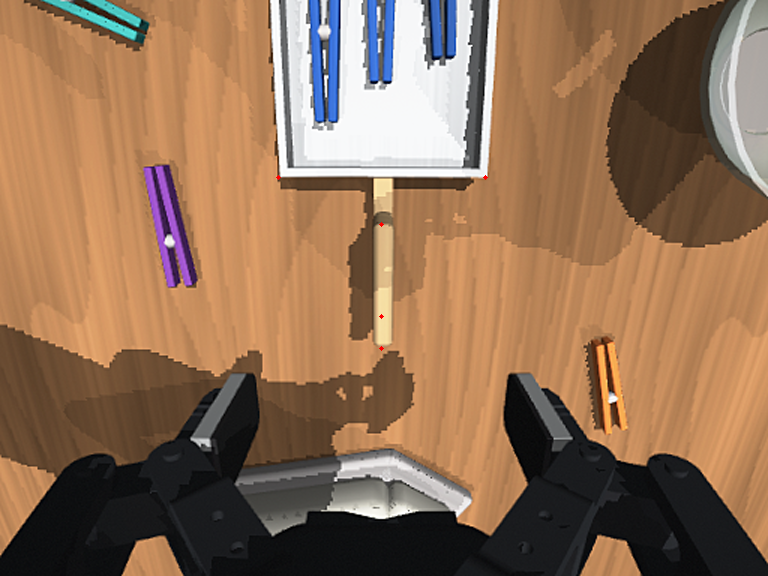

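The overlay lies on the handle fin, from (383,225) to (383,347), so the fit is good. Next I descend and grip.

```bash
python3 -m creep '0 0 0 .035 0 0 1;0 0 0 .035 0 0 1;0 0 0 .022 0 0 1;0 0 0 0.004 0 0 1'
python3 -m creep '0 0 0 0 0 0 -1;0 0 0 0 0 0 -1;0 0 0 0 0 0 -1;0 0 0 0 0 0 -1;0 0 0 0 0 0 -1;0 0 0 0 0 0 -1' 60
python3 - <<'E'
from m import *
q,qt=json.load(open("q.json"))
p=w(q,(-.35,0,0))[0]
plan([p[0],p[1],.023],np.degrees(q[2])-180)
E
```

```text
clock: 3.4
eef_pos: [0.5372, -0.2703, 0.028]
tool_rot: [1.19, 1.203, -1.187]
wrist_force: [0.5, -0.7, -0.7]
gripper_width: 0.0852
clock: 4.15
eef_pos: [0.5386, -0.2718, 0.0329]
tool_rot: [1.188, 1.197, -1.186]
wrist_force: [-0.3, -0.9, 0.4]
gripper_width: 0.0087
clk 4.15 tcp [ 0.5386 -0.2718  0.0329] zyaw -88.6 x [ 0.017 -0.015 -1.   ] F [-0.3 -0.9  0.4] T [0.01 0.46 0.28] w 0.0087 j [-0.66  0.68  1.48 -0.    0.96 -0.68]
turn [-0.152   0.0165 -0.0154] shift [ 0.0094  0.0427 -0.0772]
```

```bash
python3 - <<'E'
from m import *
q,qt=json.load(open("q.json"))
d=eyes.snapshot("wrist"); crop(d["image"],0,0,512,384,1.5,"w2.png",pix(d,w(qt,[(-.158,0,.058),(-.094,0,.058),(-.14,0,.058),(-.075,-.055,.022),(-.075,.055,.022)])))
d=eyes.snapshot("top");crop(d["image"],90,160,345,285,3,"t2.png",pix(d,w(qt,[(.075,-.055,.022),(-.075,-.055,.022),(-.075,.055,.022),(.075,.055,.022)])))
E
```

```text
(no output)
```

View pics/w2.png

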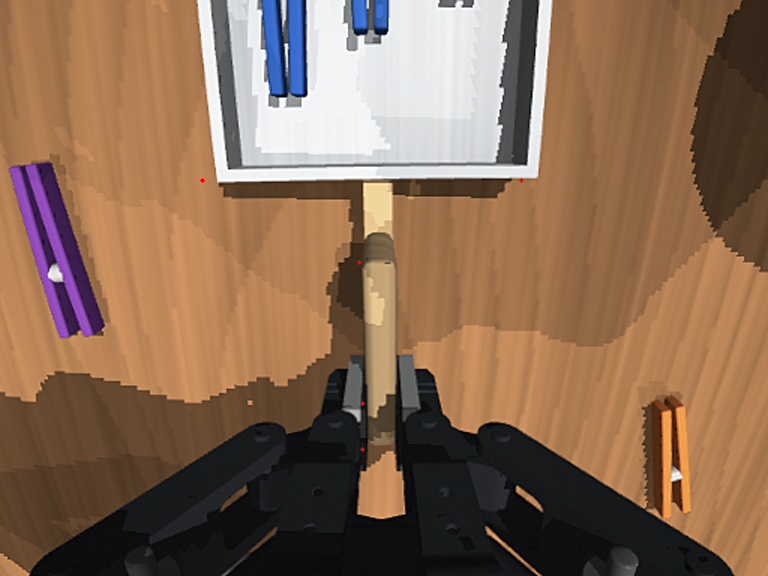

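View pics/t2.png

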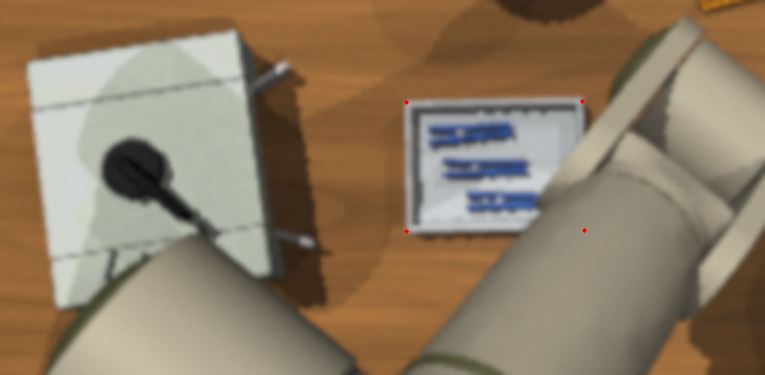

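```bash
python3 - <<'E'
from m import *
q,qt=json.load(open("q.json"))
d=eyes.snapshot("wrist")
uv=np.array([(218,182),(538,180),(379,262)])/1.5
L=[(-.075,.055,.022),(-.075,-.055,.022),(-.094,0,.058)]
q2,r=fit(d,uv,L,qt);print(q2,np.degrees(q2[2]),r.round(1))
s=status.sense();c,sn=np.cos(q2[2]),np.sin(q2[2]);e=s["eef_pos"][:2]-q2[:2]
print("tcp in tray",e@[c,sn],e@[-sn,c])
E
```

```text
[ 0.53421532 -0.12615762  1.59791809] 91.55396269264482 [[-0.2 -0.4]
 [-0.6 -0.2]
 [ 0.6  0.4]]
tcp in tray -0.14568151609635532 -0.0004461029636779426
```

```bash
python3 -m creep '0 -.016 -.015 .005 0 0 -.6;0 0 0 .005 0 0 -.6;0 0 0 0.003 0 0 -.6;0 0 0 0.002 0 0 -.6' 
python3 - <<'E'
from m import *
plan([.5342,-.2718,.023],-88.45)
E
```

```text
clock: 4.8
eef_pos: [0.5392, -0.2718, 0.0162]
tool_rot: [1.17, 1.195, -1.205]
wrist_force: [-0.4, -0.2, -0.0]
gripper_width: 0.0171
clk 4.8 tcp [ 0.5392 -0.2718  0.0162] zyaw -88.67 x [ 0.003 -0.032 -0.999] F [-0.4 -0.2 -0. ] T [ 0.03  0.04 -0.  ] w 0.0171 j [-0.65  0.71  1.48 -0.03  0.93 -0.66]
turn [-0.0038  0.0319 -0.0018] shift [-0.0068 -0.005   0.0001]
```

```bash
python3 -m creep '0 .032 0 -.005 0 0 -.6;0 0 0 0 0 0 -1;0 0 0 0 0 0 -1;0 0 0 0 0 0 -1' 60
python3 - <<'E'
from m import *
q,qt=json.load(open("q.json"))
p=w(q,(-.21-.1457,0,0))[0]
plan([p[0],p[1],.023],np.degrees(q[2])-180)
E
```

```text
clock: 5.3
eef_pos: [0.5389, -0.2721, 0.0221]
tool_rot: [1.194, 1.221, -1.189]
wrist_force: [-0.5, -0.2, -1.2]
gripper_width: 0.0093
clk 5.3 tcp [ 0.5389 -0.2721  0.0221] zyaw -88.64 x [ 0.001  0.003 -1.   ] F [-0.5 -0.2 -1.2] T [0.05 0.13 0.19] w 0.0093 j [-0.66  0.71  1.46  0.    0.97 -0.69]
turn [-0.1528 -0.0024 -0.0017] shift [-0.0006  0.0432 -0.0718]
```

```bash
python3 -m creep '-.026 0 0 0 .0075 -.012 -1;-.026 0 0 0 .0075 -.012 -1;-.026 0 0 0 .0075 -.012 -1;-.026 0 0 0 .0075 -.012 -1;-.026 0 0 0 .0075 -.012 -1;-.026 0 0 0 .0075 -.012 -1'
python3 - <<'E'
from m import *
q,qt=json.load(open("q.json"))
p=w(q,(-.21-.1457,0,0))[0]
plan([p[0],p[1],.023],np.degrees(q[2])-180)
E
```

```text
clock: 6.05
eef_pos: [0.5799, -0.1916, 0.0224]
tool_rot: [1.07, 1.292, -1.065]
wrist_force: [-0.0, -3.2, 0.1]
gripper_width: 0.0092
clk 6.05 tcp [ 0.5799 -0.1916  0.0224] zyaw -79.08 x [ 0.002  0.001 -1.   ] F [-0.  -3.2  0.1] T [-0.21  0.2   0.14] w 0.0092 j [-0.51  0.72  1.44  0.    0.98 -0.7 ]
turn [ 0.0139 -0.001  -0.0025] shift [-0.0006 -0.0009  0.0077]
```

Close to the pre-entry pose. I check the tray against the box in the cameras before inserting it.

```bash
python3 - <<'E'
from m import *
q,qt=json.load(open("q.json"))
s=status.sense();Rm=R.from_rotvec(s["tool_rot"]).as_matrix()
y=np.arctan2(-Rm[1,2],-Rm[0,2]);c=s["eef_pos"][:2]+.1457*np.array([np.cos(y),np.sin(y)]);qq=[c[0],c[1],y];print(qq)
P=np.vstack([w(qq,[(.075,-.055,.022),(-.075,-.055,.022),(-.075,.055,.022),(.075,.055,.022)]),w(q,[(-.085,-.1,.085),(-.085,.1,.085),(-.085,-.059,0),(-.085,.059,0)])])
for n,a in (("wrist",(0,0,512,384,1.5)),("top",(90,150,300,280,3.5)),("scene",(170,100,370,260,4))):
    d=eyes.snapshot(n); crop(d["image"],*a,n+"3.png",pix(d,P))
E
```

```text
[np.float64(0.5522827353459187), np.float64(-0.0484895132440174), np.float64(1.7613114416939062)]
```

View pics/wrist3.png

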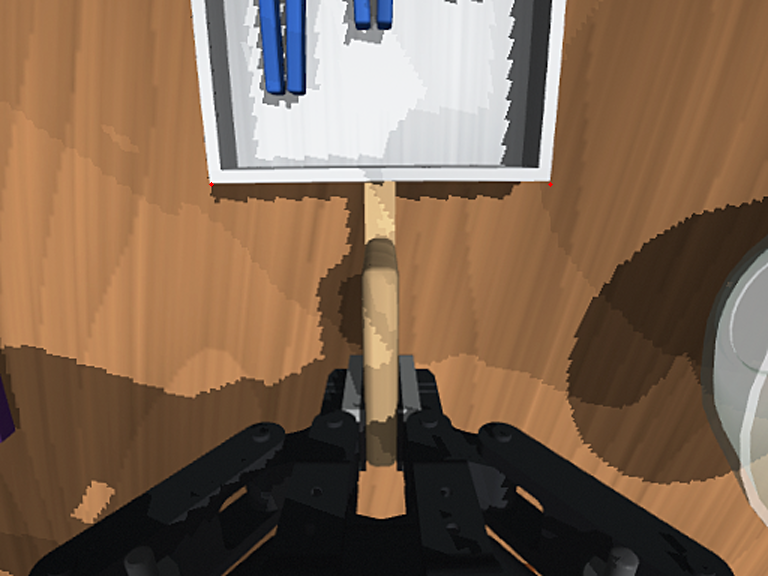

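View pics/top3.png

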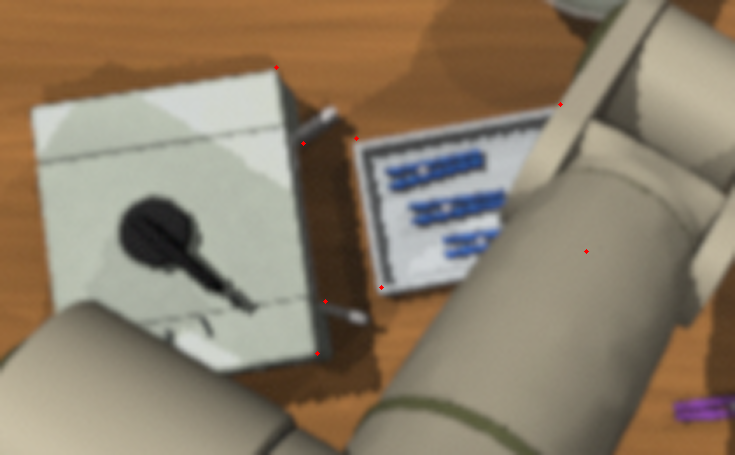

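View pics/scene3.png

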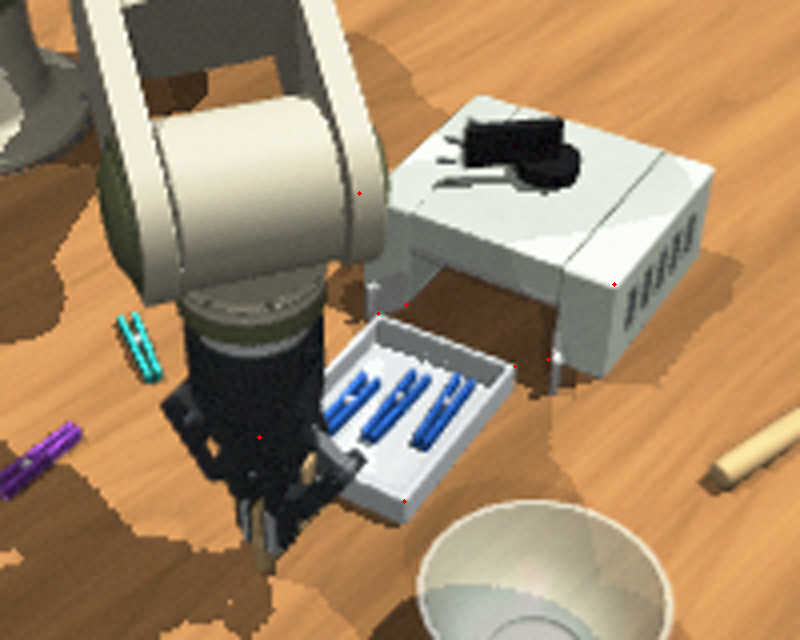

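```bash
python3 -m creep '.013 0 0 0 -.001 -.008 -1;0 0 0 0 0 -.01 -1;0 0 0 0 0 -.01 -1;0 0 0 0 0 -.01 -1;0 0 0 0 0 -.01 -1'
python3 - <<'E'
from m import *
q,qt=json.load(open("q.json"))
p=w(q,(-.1457,0,0))[0]
plan([p[0],p[1],.023],np.degrees(q[2])-180)
E
```

```text
clock: 6.82
eef_pos: [0.5692, -0.1429, 0.0226]
tool_rot: [1.083, 1.285, -1.078]
wrist_force: [0.2, -2.6, -1.2]
gripper_width: 0.0091
clk 6.83 tcp [ 0.5692 -0.1429  0.0226] zyaw -80.09 x [ 0.002  0.001 -1.   ] F [ 0.2 -2.6 -1.2] T [-0.21  0.04  0.02] w 0.0091 j [-0.45  0.68  1.52  0.    0.94 -0.62]
turn [-0.0036 -0.001  -0.0026] shift [-0.0003  0.0007 -0.1526]
```

```bash
python3 -m creep '-.003 0 0 0 0 -.01 -1;0 0 0 0 0 -.01 -1;0 0 0 0 0 -.01 -1;0 0 0 0 0 -.01 -1;0 0 0 0 0 -.01 -1;0 0 0 0 0 -.01 -1'
python3 - <<'E'
from m import *
q,qt=json.load(open("q.json"))
p=w(q,(-.1457,0,0))[0]
plan([p[0],p[1],.023],np.degrees(q[2])-180)
E
```

```text
clock: 7.58
eef_pos: [0.5578, -0.0794, 0.0226]
tool_rot: [1.08, 1.287, -1.076]
wrist_force: [-0.1, -2.2, -0.8]
gripper_width: 0.0093
clk 7.58 tcp [ 0.5578 -0.0794  0.0226] zyaw -79.88 x [ 0.002  0.001 -1.   ] F [-0.1 -2.2 -0.8] T [-0.2   0.1   0.03] w 0.0093 j [-0.35  0.64  1.6   0.    0.91 -0.53]
turn [-0.     -0.0011 -0.0025] shift [-0.0003  0.0012 -0.088 ]
```

```bash
python3 -m creep '0 0 0 0 .001 -.01 -1;0 0 0 0 0 -.01 -1;0 0 0 0 0 -.01 -1;0 0 0 0 0 -.01 -1;0 0 0 0 0 -.01 -1;0 0 0 0 0 -.01 -1'
python3 - <<'E'
from m import *
q,qt=json.load(open("q.json"))
p=w(q,(-.1457,0,0))[0]
plan([p[0],p[1],.023],np.degrees(q[2])-180)
d=eyes.snapshot("wrist"); crop(d["image"],0,0,512,384,1.5,"w4.png")
E
```

```text
clock: 8.32
eef_pos: [0.5475, -0.0159, 0.0226]
tool_rot: [1.08, 1.287, -1.076]
wrist_force: [0.6, -2.2, -0.7]
gripper_width: 0.0095
clk 8.32 tcp [ 0.5475 -0.0159  0.0226] zyaw -79.89 x [ 0.002  0.002 -1.   ] F [ 0.6 -2.2 -0.7] T [-0.24  0.03  0.03] w 0.0095 j [-0.24  0.61  1.65  0.    0.88 -0.42]
turn [-0.0001 -0.0011 -0.0024] shift [-0.0003  0.0002 -0.0237]
```

View pics/w4.png

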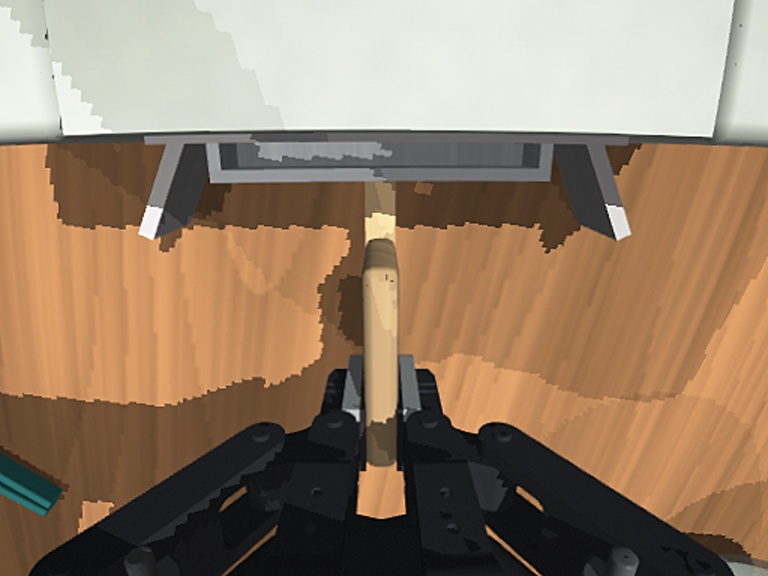

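The tray is centred between the guides, with its rear rim at (208–553,175) and about 24 mm left to go. I push slowly until the back stop shows in the force.

```bash
python3 -m creep '0 0 0 0 0 -.007 -1;0 0 0 0 0 -.006 -1;0 0 0 0 0 -.004 -1;0 0 0 0 0 -.003 -1'
python3 -m creep '0 0 0 0 0 -.003 -1;0 0 0 0 0 -.002 -1'
python3 - <<'E'
from m import *
q,qt=json.load(open("q.json"))
p=w(q,(-.1457,0,0))[0]
plan([p[0],p[1],.023],np.degrees(q[2])-180)
E
```

```text
clock: 8.88
eef_pos: [0.5434, 0.0061, 0.0226]
tool_rot: [1.08, 1.288, -1.076]
wrist_force: [1.2, -2.0, -1.1]
gripper_width: 0.0094
clock: 9.12
eef_pos: [0.5436, 0.0065, 0.0236]
tool_rot: [1.074, 1.281, -1.078]
wrist_force: [-1.6, -13.3, 1.5]
gripper_width: 0.0094
clk 9.12 tcp [0.5436 0.0065 0.0236] zyaw -79.81 x [ 0.004 -0.006 -1.   ] F [ -1.6 -13.3   1.5] T [-1.71  0.43 -0.01] w 0.0094 j [-0.2   0.6   1.66 -0.01  0.87 -0.38]
turn [ 0.0013  0.0064 -0.0028] shift [ 0.0006  0.0002 -0.0009]
```

```bash
python3 -m creep '0 0 0 0 0 -.003 -1;0 0 0 0 0 -.002 -1'
python3 - <<'E'
from m import *
q,qt=json.load(open("q.json"))
p=w(q,(-.1457,0,0))[0]
plan([p[0],p[1],.023],np.degrees(q[2])-180)
d=eyes.snapshot("wrist"); crop(d["image"],0,0,512,384,1.5,"w5.png",pix(d,w(q,[(-.075,-.055,.022),(-.075,.055,.022)])))
E
```

```text
clock: 9.38
eef_pos: [0.5436, 0.0065, 0.0248]
tool_rot: [1.07, 1.275, -1.081]
wrist_force: [-1.4, -11.7, 2.3]
gripper_width: 0.0092
clk 9.38 tcp [0.5436 0.0065 0.0248] zyaw -79.84 x [ 0.006 -0.013 -1.   ] F [ -1.4 -11.7   2.3] T [-1.18  0.55  0.06] w 0.0092 j [-0.2   0.6   1.66 -0.02  0.87 -0.37]
turn [ 0.0008  0.0138 -0.0032] shift [ 0.0018  0.0001 -0.001 ]
```

View pics/w5.png

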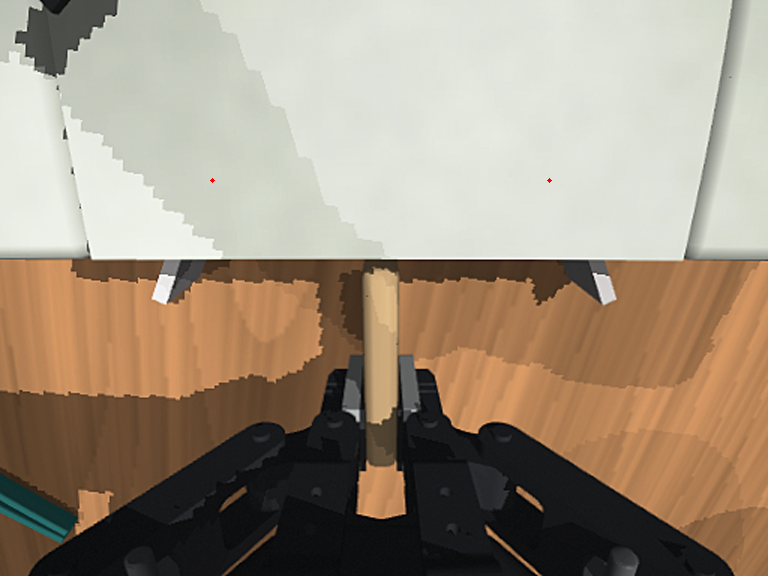

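```bash
python3 -m creep '0 0 0 0 0 0 0;0 0 0 0 0 0 0;0 0 0 0 0 0 0'
python3 -m creep '0 0 0 -.03 0 0 0;0 0 0 -.05 0 0 0;0 0 0 -.06 0 0 0;0 0 0 -.06 0 0 0;0 0 0 -.03 0 .02 0'
python3 - <<'E'
from m import *
q,qt=json.load(open("q.json"))
a=np.radians(130); 
p=w(q,(.01+.05*np.cos(a),.05*np.sin(a),0))[0]
plan([p[0],p[1],.2],np.degrees(q[2])+130-360)
for n,a in (("wrist",(0,0,512,384,1.5)),("top",(90,150,300,280,3.5)),("scene",(170,100,370,260,4))):
    d=eyes.snapshot(n); crop(d["image"],*a,n+"6.png")
E
```

```text
clock: 9.8
eef_pos: [0.5438, 0.0067, 0.0251]
tool_rot: [1.071, 1.274, -1.081]
wrist_force: [0.0, 0.8, 0.4]
gripper_width: 0.0426
clock: 10.42
eef_pos: [0.5446, -0.0081, 0.2601]
tool_rot: [1.069, 1.281, -1.081]
wrist_force: [0.2, -0.1, -1.2]
gripper_width: 0.0425
clk 10.43 tcp [ 0.5446 -0.0081  0.2601] zyaw -79.73 x [ 0.001 -0.01  -1.   ] F [ 0.2 -0.1 -1.2] T [ 0.03 -0.   -0.04] w 0.0425 j [-0.23  0.34  1.39 -0.01  1.41 -0.4 ]
turn [ 0.8753  0.0099 -0.0034] shift [ 0.0587 -0.0362 -0.1397]
```

View pics/wrist6.png

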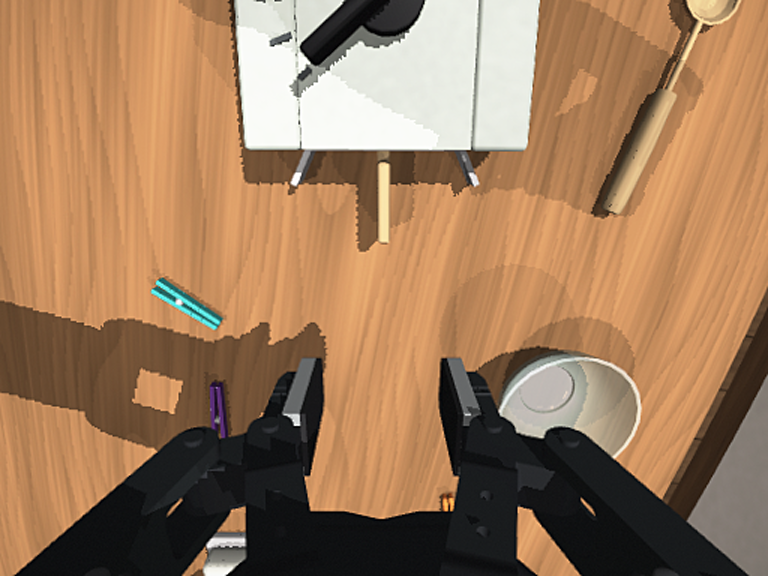

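View pics/scene6.png

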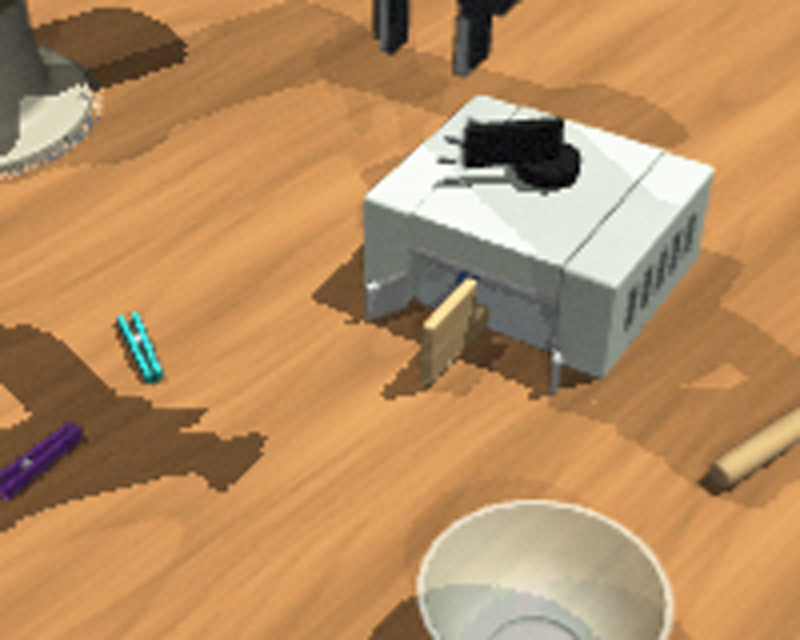

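```bash
python3 - <<'E'
from m import *
q,qt=json.load(open("q.json"))
d=eyes.snapshot("wrist")
c,sn=np.cos(q[2]),np.sin(q[2])
def inbox(P): e=P[:,:2]-q[:2]; return np.c_[e@[c,sn],e@[-sn,c]].round(4)
print("fin",inbox(world(d,np.array([(384,242),(384,163)])/1.5,.058)))
print("front corners",inbox(world(d,np.array([(247,150),(527,149)])/1.5,.085)))
print("guides",inbox(world(d,np.array([(296,184),(473,185)])/1.5,.03)))
E
```

```text
fin [[-1.58e-01 -2.00e-04]
 [-9.67e-02 -1.00e-04]]
front corners [[-0.0857  0.0954]
 [-0.0852 -0.0994]]
guides [[-0.115   0.0731]
 [-0.1159 -0.0744]]
```

The tray is home: the fin's tail measures at x = -158.0 mm, y = 0 in the box frame. Now the dial.

```bash
python3 -m creep '0 .01 0 0 -.012 -.046 0;0 0 0 0 -.012 -.046 0;0 0 0 0 -.012 -.046 0;.175 0 0 0 0 0 0;.175 0 0 0 0 0 0;.175 0 0 0 0 0 0;.175 0 0 0 0 0 0;.175 0 0 0 0 0 0'
python3 - <<'E'
from m import *
q,qt=json.load(open("q.json"))
a=np.radians(130); 
p=w(q,(.01+.05*np.cos(a),.05*np.sin(a),0))[0]
plan([p[0],p[1],.18],np.degrees(q[2])+130-360)
E
```

```text
clock: 11.62
eef_pos: [0.4758, 0.1292, 0.2427]
tool_rot: [1.697, 0.794, -1.748]
wrist_force: [-0.2, 0.6, -0.0]
gripper_width: 0.0427
clk 11.62 tcp [0.4758 0.1292 0.2427] zyaw -131.33 x [-0.031  0.003 -1.   ] F [-0.2  0.6 -0. ] T [ 0.03 -0.01 -0.03] w 0.0427 j [0.02 0.25 1.55 0.   1.37 0.75]
turn [-0.0255  0.0178  0.0258] shift [ 0.0623  0.0124 -0.0015]
```

```bash
python3 -m creep '-.025 .018 .026 .02 .012 -.001 0;0 0 0 .02 0 0 0;0 0 0 .012 0 0 0;0 0 0 0 0 0 0'
python3 - <<'E'
from m import *
q,qt=json.load(open("q.json"))
a=np.radians(130); 
p=w(q,(.01+.05*np.cos(a),.05*np.sin(a),0))[0]
plan([p[0],p[1],.101],np.degrees(q[2])+130-360)
d=eyes.snapshot("wrist"); crop(d["image"],0,0,512,384,1.5,"w7.png",pix(d,w(q,[(.01,0,.131)]+[(.01+.063*np.cos(a),.063*np.sin(a),.131)])))
E
```

```text
clock: 12.12
eef_pos: [0.4821, 0.1237, 0.1839]
tool_rot: [1.695, 0.799, -1.709]
wrist_force: [-0.4, -0.3, 0.1]
gripper_width: 0.0426
clk 12.12 tcp [0.4821 0.1237 0.1839] zyaw -129.88 x [-0.008  0.001 -1.   ] F [-0.4 -0.3  0.1] T [ 0.04  0.02 -0.  ] w 0.0426 j [0.01 0.3  1.64 0.   1.21 0.71]
turn [-0.      0.0048  0.0067] shift [ 0.0829  0.003  -0.0007]
```

View pics/w7.png

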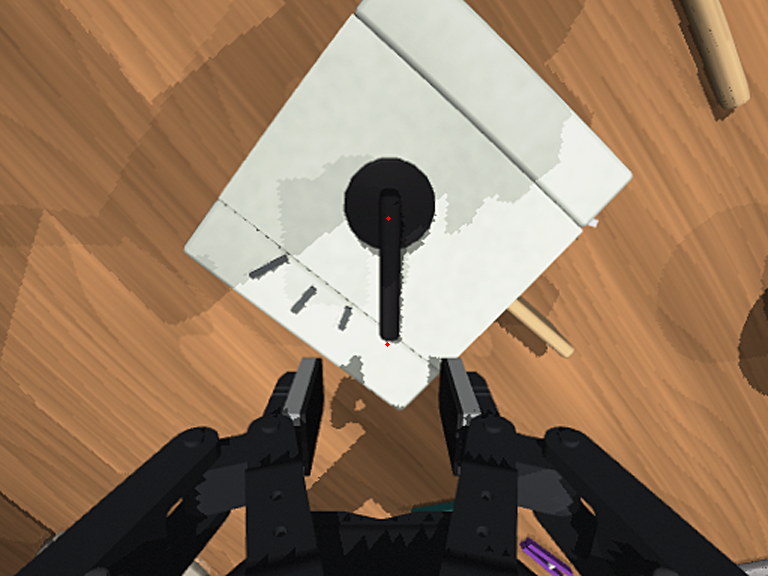

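The lever at (389,190–340) lies straight under the tool, and the marks step clockwise to the left: (345,318), (303,299), (268,266). I descend around it.

```bash
python3 -m creep '0 .005 .006 .025 .002 -.001 0;0 0 0 .025 0 0 0;0 0 0 .018 0 0 0;0 0 0 .01 0 0 0;0 0 0 0 0 0 0'
python3 - <<'E'
from m import *
q,qt=json.load(open("q.json"))
a=np.radians(130); 
p=w(q,(.01+.05*np.cos(a),.05*np.sin(a),0))[0]
plan([p[0],p[1],.101],np.degrees(q[2])+130-360)
E
```

```text
clock: 12.8
eef_pos: [0.4866, 0.1238, 0.1075]
tool_rot: [1.706, 0.793, -1.693]
wrist_force: [-0.0, 0.1, 1.1]
gripper_width: 0.0424
clk 12.8 tcp [0.4866 0.1238 0.1075] zyaw -129.84 x [ 0.007  0.001 -1.   ] F [-0.   0.1  1.1] T [0.03 0.01 0.04] w 0.0424 j [0.01 0.4  1.73 0.   1.01 0.71]
turn [ 0.0006 -0.0054 -0.0051] shift [ 0.0065 -0.001   0.0027]
```

```bash
python3 -m creep '0 -.005 -.005 .006 -.001 .002 0;0 0 0 0 0 0 -1;0 0 0 0 0 0 -1;0 0 0 0 0 0 -1;0 0 0 0 0 0 -1' 40
python3 - <<'E'
from m import *
q,qt=json.load(open("q.json"))
a=np.radians(130); 
p=w(q,(.01+.05*np.cos(a),.05*np.sin(a),0))[0]
plan([p[0],p[1],.101],np.degrees(q[2])+130-360)
d=eyes.snapshot("wrist"); crop(d["image"],0,0,512,384,1.5,"w8.png")
E
```

```text
clock: 13.42
eef_pos: [0.4858, 0.1226, 0.103]
tool_rot: [1.703, 0.794, -1.697]
wrist_force: [0.7, -1.2, -1.9]
gripper_width: 0.0092
clk 13.43 tcp [0.4858 0.1226 0.103 ] zyaw -129.85 x [ 0.004 -0.    -1.   ] F [ 0.7 -1.2 -1.9] T [-0.06 -0.06 -0.  ] w 0.0092 j [ 0.01  0.4   1.74 -0.    1.    0.71]
turn [ 0.0006 -0.0022 -0.0032] shift [ 0.002  -0.0011  0.0012]
```

View pics/w8.png

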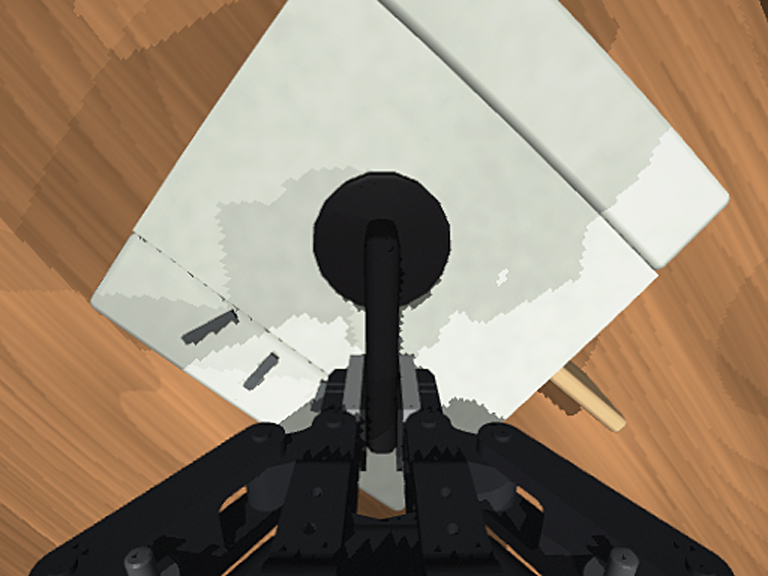

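```bash
cat >> m.py <<'E'
A=np.array([.5170,.1600])
def dial(t):
    yd=-129.85-np.degrees(t); a=np.radians(yd)
    s=status.sense(); e=s["eef_pos"][:2]-A
    print("pos angle dial",round((np.radians(-129.85)-np.arctan2(e[1],e[0])+np.pi)%(2*np.pi)-np.pi,3),"r",np.hypot(*e).round(4))
    plan([A[0]+.0487*np.cos(a),A[1]+.0487*np.sin(a),.102],yd)
E
python3 -m creep '.12 0 0 0 -.0058 -.0003 -1;.12 0 0 0 -.0058 -.0003 -1;.12 0 0 0 -.0058 -.0003 -1' 60
python3 -c "
from m import *
dial(.72)"
```

```text
clock: 13.85
eef_pos: [0.4743, 0.1363, 0.1029]
tool_rot: [1.941, 0.5, -1.933]
wrist_force: [3.5, 0.7, -3.3]
gripper_width: 0.0088
pos angle dial 0.368 r 0.0488
clk 13.85 tcp [0.4743 0.1363 0.1029] zyaw -151.01 x [ 0.004 -0.    -1.   ] F [ 3.5  0.7 -3.3] T [ 0.11 -0.32  0.31] w 0.0088 j [ 0.04  0.39  1.76 -0.    0.99  1.11]
turn [ 0.3508 -0.0037 -0.0013] shift [ 0.0009 -0.0168 -0.0031]
```

```bash
python3 -m creep '.12 0 0 0 -.0058 -.0003 -1;.12 0 0 0 -.0058 -.0003 -1;.115 0 0 0 -.0056 -.0003 -1'
python3 -c "
from m import *
dial(1.08)"
```

```text
clock: 14.22
eef_pos: [0.4686, 0.1533, 0.1029]
tool_rot: [2.153, 0.152, -2.143]
wrist_force: [2.6, -1.4, -3.6]
gripper_width: 0.0087
pos angle dial 0.738 r 0.0489
clk 14.22 tcp [0.4686 0.1533 0.1029] zyaw -171.91 x [ 0.004 -0.    -1.   ] F [ 2.6 -1.4 -3.6] T [-0.2  -0.48  0.3 ] w 0.0087 j [ 0.08  0.39  1.76 -0.    0.99  1.51]
turn [ 3.46e-01 -4.50e-03  1.00e-04] shift [ 0.0009 -0.0163 -0.0031]
```

```bash
python3 -m creep '.11 0 0 0 -.0055 -.0003 -1;.11 0 0 0 -.0055 -.0003 -1;.09 0 0 0 -.0042 -.0002 -1'
python3 -c "
from m import *
dial(1.08)"
```

```text
clock: 14.6
eef_pos: [0.4688, 0.1689, 0.1029]
tool_rot: [-2.134, 0.189, 2.124]
wrist_force: [2.1, 0.2, -2.6]
gripper_width: 0.0088
pos angle dial 1.058 r 0.049
clk 14.6 tcp [0.4688 0.1689 0.1029] zyaw 169.87 x [ 0.005 -0.001 -1.   ] F [ 2.1  0.2 -2.6] T [ 0.19 -0.18  0.38] w 0.0088 j [ 0.11  0.4   1.74 -0.    0.99  1.86]
turn [ 0.0279 -0.005  -0.0001] shift [ 0.0009 -0.0011 -0.0003]
```

```bash
python3 -m creep '.027 0 0 0 -.0012 -.0003 -1;0 0 0 0 0 0 -1;0 0 0 0 0 0 -1;0 0 0 0 0 0 -1'
python3 - <<'E'
from m import *
dial(1.08)
for n,a in (("wrist",(0,0,512,384,1.5)),("top",(90,150,300,280,3.5)),("scene",(170,100,370,260,4))):
    d=eyes.snapshot(n); crop(d["image"],*a,n+"9.png")
E
```

```text
clock: 15.1
eef_pos: [0.469, 0.1701, 0.1029]
tool_rot: [-2.121, 0.214, 2.112]
wrist_force: [0.8, -0.3, -1.7]
gripper_width: 0.0087
pos angle dial 1.083 r 0.049
clk 15.1 tcp [0.469  0.1701 0.1029] zyaw 168.51 x [ 0.004 -0.001 -1.   ] F [ 0.8 -0.3 -1.7] T [0.14 0.02 0.26] w 0.0087 j [ 0.11  0.4   1.74 -0.    1.    1.89]
turn [ 0.0041 -0.0043 -0.0002] shift [ 0.0009  0.0001 -0.0003]
```

View pics/wrist9.png

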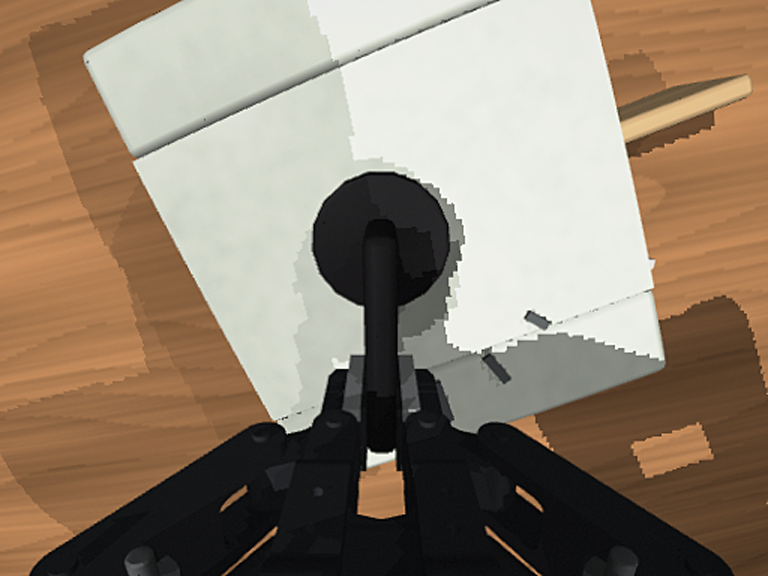

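View pics/scene9.png

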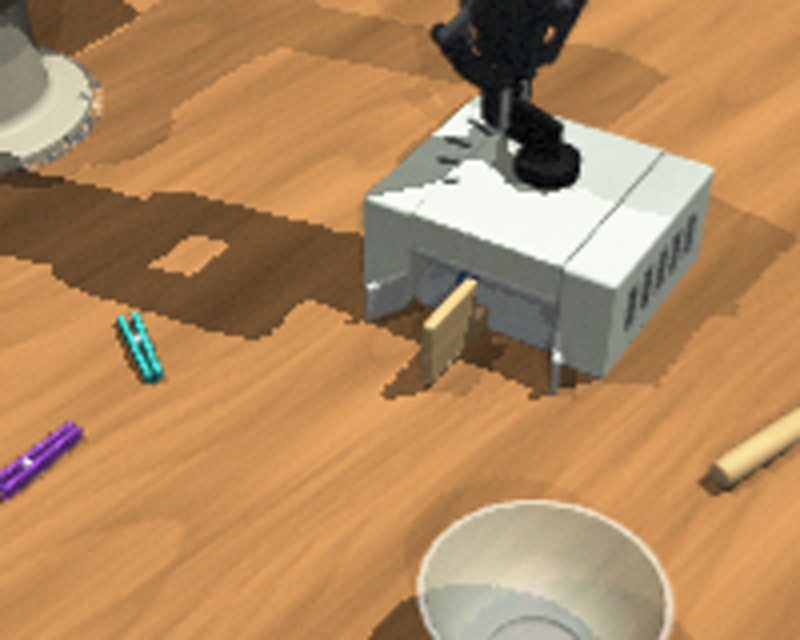

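```bash
python3 - <<'E'
from m import *
d=eyes.snapshot("wrist")
for z,pts in ((.085,[(537,320),(497,368)]),(.131,[(381,440)])):
    P=world(d,np.array(pts)/1.5,z)[:,:2]-A
    print(np.degrees(np.arctan2(P[:,1],P[:,0])),np.hypot(*P.T))
s=status.sense();print(s["clock"],s["wrist_torque"])
E
```

```text
[-130.34063219 -150.99840343] [0.07079075 0.07333052]
[167.58716663] [0.05593945]
15.3 [ 0.09486987 -0.00582106  0.2948903 ]
```

The rest mark is at -130.3°, the first-click mark at -151.0° and the lever at about 168°. That is 1.07–1.08 rad from rest, the third click. I hand in.

```bash
python3 - <<'E'
from m import *
from station import job_done
dial(1.08); print(job_done())
E
```

```text
pos angle dial 1.083 r 0.0491
clk 15.3 tcp [0.469  0.1701 0.1029] zyaw 168.48 x [ 0.004 -0.001 -1.   ] F [ 0.9 -0.  -1.1] T [ 0.09 -0.01  0.29] w 0.0091 j [ 0.11  0.4   1.74 -0.    1.    1.89]
turn [ 0.0036 -0.0043 -0.0002] shift [ 0.0009  0.0001 -0.0003]
the job is handed in; nothing more can be done
None
```

I slid the tray by its handle into the drying box until it met the back stop. I then turned the dial clockwise to the third click, and the job was handed in at 15.3 s with the gripper still holding the lever.

**Tray:** The push force rose to about 13 N at the expected depth. After I let go, the handle's end measured -158.0 mm along the box's axis and 0.2 mm off to the side, which matches the home position. All three pegs were in the tray in the last view before it went in. After that only a bit of blue showed through the opening, so I could not count them again.

**Dial:** The tool position gave 1.083 rad and the tool's turn 1.076 rad, against 1.08 for the third click. The lever's angle from the marks on the box also agreed with the third click. The holding torque was steady at about 0.29 N m.

**Other things:** I never went near the iron, the bowl or the spoon. I did not take a separate final measurement of where they lie.

**What went wrong:** On the first grip of the handle the tool had drifted about 5 mm sideways and sat a little high, which moved the tray by about the same amount. I gripped again lower down before moving it.

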